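# Hang a cup wheel on the keyed slanted peg

## Task

Pick up the stone-grinding cup wheel by its hub and slide it, hub facing out, down along the slanted steel peg of the plywood rack. Press it only lightly against the spring seat and turn it until the cross slot under its hub drops over the peg's cross pin, so that the wheel sits fully home on the seat, then let go. Do not force it (20 N at most), and leave the stone, hammer and jar where they are.

Things in the scene. Friction and masses are not known exactly. Their poses are not given: they have to be found in the camera images.
- wheel: Cup wheel, one rigid part, 0.25-0.45 kg, lying rim down, hub up. Origin: centre of its underside (rim and hub end lie in this plane); z along its axis, out through the hub. Grey cup 84 mm across, 20 mm tall, hollow underneath (inner radius 33). Hub: plain steel tube, 40 mm across, from 20 to 58 mm above the origin. Bore 20 mm, right through.
- hub_grip (a point): On the wheel's axis, 42 mm above its origin, axes as the wheel's: the height at which to grip the hub, fingers pointing along the axis; fingertips then stay off the cup.
- hub_slot (a point): Centre of the hub's underside (the wheel's origin), axes as the wheel's. Here a cross-shaped slot, 7.5 mm wide and 9 mm deep, is cut in the boss (60 mm across, inside the cup) around the bore, arms along x and y, open at the boss's edge; it looks the same every 90 degrees.
- rack: Plywood rack, fixed on the bench: foot 170 x 150 mm, slanted panel 130 x 150 mm with its middle 60 mm up, carrying peg, seat and pin. Origin on the bench under the panel's middle, z up, the peg leans to its -x side. The wheel must never press on rack, peg, seat or pin with more than 20 N.
- peg: Slanted steel peg. Origin on its axis in the seat's face; z along the peg to its free tip (35 degrees from vertical, leaning to the rack's -x), y level. Diameter 17.5 mm; the last 8 mm taper to 8 mm. Seat: ring 60 mm across; seat and pin are sprung along the peg: yield from 4 N, then 4 N per mm, 10 mm at most, damped. The panel is 20 mm below. Home: wheel origin at z = 0.
- peg_tip (a point): Free tip of the peg, on its axis, 62 mm from the seat's face; axes as the peg's.
- pin_middle (a point): Middle of the cross pin on the peg's axis, 4.5 mm above the seat's face; axes as the peg's, not the pin's. The pin, a square key 5 x 5 mm, 56 mm long, passes square across the peg. Its angle about the peg is different each time and not measured; light rubbing does not turn it. A wheel riding on it has its origin 7 mm above the seat's face; with the slot over it, 0.
- stone: Bystander: pale stone offcut, 70 x 100 x 45 mm, origin under its middle.
- hammer: Bystander: hammer lying on the bench, about 0.26 m long, origin under its middle.
- jar: Bystander: closed jar, 60 mm diameter, 80 mm tall, origin under its middle.
Things that resemble listed ones, but are neither listed nor needed, are in the scene too. What is meant by the rack is not green or yellow, and is the larger of those in its own colour.

How it is judged:
On the way, in this order (a step that is already met when the one before it is completed fails the run):
1. the wheel is lifted off the bench (height (world z) of wheel above 0.04 m), for 0.2 s.
2. the wheel is threaded on the peg, at least 15 mm deep, hub facing out (z of wheel in the frame of peg between -0.012 and 0.045 m and x of wheel in the frame of peg between -0.004 and 0.004 m and y of wheel in the frame of peg between -0.004 and 0.004 m and angle between wheel's own z axis and vertical below 0.9 rad), for 0.05 s.
At the end, for the whole second after the job is handed in: The wheel hangs on the peg, hub out, slot over the pin: its origin within 3 mm of the seat's face along the peg and within 4 mm of the axis, its axis within 0.12 rad of the peg's, at rest and let go (z of wheel in the frame of peg between -0.003 and 0.003 m and x of wheel in the frame of peg between -0.004 and 0.004 m and y of wheel in the frame of peg between -0.004 and 0.004 m and angle between the z axis of wheel and the z axis of peg, either way round below 0.12 rad and angle between wheel's own z axis and vertical below 0.9 rad and linear speed of wheel below 0.02 m/s); the robot touches nothing.
It fails at once if the wheel is forced or dropped against the rack (more than 20 N) (contact force between wheel and rack above 20 N).
It fails at once if the stone is moved more than 30 mm (distance of stone from where it was at the start of the episode above 0.03 m).
It fails at once if the hammer is moved more than 30 mm (distance of hammer from where it was at the start of the episode above 0.03 m).
It fails at once if the jar is moved more than 30 mm (distance of jar from where it was at the start of the episode above 0.03 m).
It also fails if it takes over 72 s, if anything falls off the work surface, if the arm or the gripper's body presses on something with over 40 N, if the wrist force passes 120 N, or if a joint passes its speed limit or range.

## Robot

A 7-joint arm with a two-finger parallel gripper is mounted at the origin on the work surface. World frame = base frame: x ahead of the robot, y to its left, z up, the work surface at z = 0. Lengths are in m, angles in rad, forces in N, time in s.
With the tool pointing down it reaches from about 0.4 to 0.85 m from the base axis. Payload 4.5 kg.
Tool frame: the origin (TCP) lies where the fingers leave the gripper's body, on its centre line; the fingertips stand 64 mm ahead of it and the grasp point (between the pads) lies 45 mm ahead of it; z points along the fingers, y is the line along which they close (so a half turn about z gives the same grasp; the last joint's range is limited). The gripper opens to 88 mm and grips with 3 to 60 N. Pads are 18 mm wide; open, the fingers measure 123 mm over their backs; the gripper's body (75 mm by 187 mm) begins 45 mm behind the grasp point.
Start: joints at [1.351, 0.689, -0.195, 1.565, 0.157, 0.902, -0.215], TCP at [0.157, -0.605, 0.303] pointing down, gripper open.
Joint ranges: [-3.01, 3.01], [-0.46, 2.08], [-1.47, 1.51], [0.13, 2.56], [-1, 4.14], [0.04, 2.09], [-2.66, 2.66]. Speed limits (rad/s): [2.57, 2.57, 3.14, 3.14, 3.14, 3.14, 3.14].

## Interface

Orientations are given as a unit quaternion [x, y, z, w].
In Python, from plant import r gives the robot as it stands.
- The arm moves only by the tool play_rows, never from a script. Its arguments are lists of equal length, an entry for each row: "translation": the shift along the tool's x, y, z in m, a list of three; "delta_rot": the turn, a rotation vector about the tool's x, y, z in degrees, a list of three; "grip": the opening, from -1 (shut) to 1 (fully open). In form: {"translation": [[x, y, z], ...], "delta_rot": [[rx, ry, rz], ...], "grip": [grip, ...]}. A call has 1 to 20 rows; each row shifts and turns the commanded pose from where the row before left it, along the tool's axes as they then stand; what a row does not reach is not made up. A row lasts 1/8 s, in which the tool goes at most 62.5 mm and 10.7 degrees, less where a joint would pass 70% of its speed; a pose out of reach is approached as far as the arm can. A call with a gripper value outside its range is refused whole. The fingers move at their own pace and stop on an object; "squeeze" is the grip in N (left out, the last holds). Time passes only in rows, so rows that do not move let the fingers close. It gives the time, the measured TCP pose, the force, the opening and the grip force at its end, in the units of the state.
- r.get_state(): the state, without advancing time (a new reading comes with each control period).
- r.snapshot(name): name is "side" or "top"; returns the picture (400x640x3 uint8, blue, green, red); there is no depth.
- r.get_calibration(name): a dict with "intrinsics" (3x3 intrinsics, pixels), "k1" (the pictures are not rectified: a ray, as slopes to the right and down, at radius r is drawn at 1 + k1 r^2 times it, then the intrinsics apply), "eye" and "rotation" of the camera in the world. Camera axes: x right, y up, looking along -z (the intrinsics and any distortion apply to the point x, -y, -z); pixel columns grow to the right and rows downward; lengths in m; the calibration is good to about 2 mm. A picture is of the moment at which its call begins. get_calibration takes no time and is no camera call.
- r.finish_job(): hands the job in; it is judged then, once.
Trained networks look in the newest picture that a camera, given by its name, has taken for a name from the list of things; names that differ only in an ending like _2 or _b are one class to them, and where a whole thing is asked for, a point or a joint stands for the part that bears it (a point fixed in the world has none). Each returns a list of dicts, best first, with "confidence" (0 to 1); they miss things now and then, are a little off and sometimes report something else, mostly with a low value. They report only what shows in the picture. A call takes as long as a camera call. They do not tell look-alikes from the thing itself.
- r.look_for(camera, target): "point" ([x, y, z] in m, in world coordinates, good to about 4 mm: the middle of the surface that is visible of it).
- r.silhouettes(camera, target): "pixels" (400x640 bool, what is visible of it).
The state is a dict: "clock": time; "q": joint angles; "qd": joint speeds; "joint_torque": joint torques, N m; "tool_pos": TCP position; "eef_rot": TCP orientation; "contact_force": force on the tool from outside, world axes, zero at the start; "moment": the same for the moment, N m; "opening": opening from 0.0 (shut) to 1.0 (fully open); "finger_force": force on a finger pad.
Only numpy, scipy, OpenCV 4.12 (cv2) and the standard library are available. Lean on these libraries where they do the work, as an engineer would, in place of code of your own. Each camera call takes 0.05 s, during which the arm holds its last target. There are 200 camera calls.

## Working session

There is one attempt and no reset: what is moved stays moved. The work goes in short steps, Python scripts to look and compute and a tool call to move; the robot and the scene stay as the last step left them, time stands still between calls to the robot, and variables do not carry over. Pictures are saved under pics/ and viewed, at most 10 in all, crops included, and the job is handed in when it is done.

Besides the shell and the picture viewer there is one more tool, called after ">>>" by a JSON object that holds its "op" and its "data", one argument or row to a line. play_rows: Moves the arm, as the interface text tells. Its arguments: {"type":"object","properties":{"translation":{"type":"array","items":{"type":"array","items":{"type":"number"}}},"delta_rot":{"type":"array","items":{"type":"array","items":{"type":"number"}}},"grip":{"type":"array","items":{"type":"number"}},"squeeze":{"type":"number"}},"required":["translation","delta_rot","grip"]}

```bash
mkdir -p pics; ls
python3 - <<'E'
from plant import r
import cv2,numpy as np
s=r.get_state();print({k:np.round(v,3) for k,v in s.items()})
for c in("side","top"):
    im=r.snapshot(c);cv2.imwrite(f"pics/{c}0.png",im);print(c,r.get_calibration(c))
    for t in("wheel","rack","peg","peg_tip","stone","hammer","jar","hub_grip"):
        try:print(t,[(np.round(d["point"],3),round(d["confidence"],2)) for d in r.look_for(c,t)])
        except Exception as e:print(t,e)
print(r.get_state()["clock"])
E
```

```text
pics
{'clock': np.float64(0.0), 'q': array([ 1.351,  0.69 , -0.195,  1.566,  0.157,  0.902, -0.215]), 'qd': array([ 0.   , -0.   ,  0.   ,  0.002, -0.   ,  0.   , -0.002]), 'joint_torque': array([-0.0000e+00, -5.2756e+01, -1.2670e+00, -1.5343e+01, -5.3000e-02,
        7.0000e-03,  0.0000e+00]), 'tool_pos': array([ 0.157, -0.604,  0.302]), 'eef_rot': array([ 0.992,  0.127, -0.   , -0.001]), 'contact_force': array([ 0.411,  0.572, -0.212]), 'moment': array([-0.032,  0.067, -0.027]), 'finger_force': np.float64(0.0), 'opening': np.float64(1.001)}
side {'intrinsics': array([[415.74535837,   0.        , 327.78514395],
       [  0.        , 415.74535837, 200.89385481],
       [  0.        ,   0.        ,   1.        ]]), 'k1': -0.04227313153461232, 'eye': array([ 0.44156255, -0.84602688,  0.59589194]), 'rotation': array([ 0.47530969, -0.04026503, -0.0546292 ,  0.87719729])}
wheel [(array([0.583, 0.192, 0.02 ]), 0.89), (array([0.756, 0.197, 0.023]), 0.54)]
rack [(array([ 0.338, -0.091,  0.013]), 0.97), (array([ 0.676, -0.478,  0.015]), 0.75), (array([ 0.543, -0.287,  0.013]), 0.68)]
peg [(ar
[... 896 characters left out ...]
k [(array([ 0.332, -0.071,  0.06 ]), 0.89), (array([ 0.538, -0.245,  0.054]), 0.82), (array([ 0.629, -0.05 ,  0.029]), 0.76), (array([ 0.671, -0.445,  0.038]), 0.74)]
peg [(array([ 0.552, -0.226,  0.093]), 0.76), (array([ 0.644, -0.031,  0.06 ]), 0.72), (array([ 0.347, -0.042,  0.087]), 0.72), (array([ 0.675, -0.44 ,  0.061]), 0.55)]
peg_tip [(array([ 0.678, -0.441,  0.058]), 0.74), (array([ 0.64 , -0.028,  0.063]), 0.68), (array([ 0.344, -0.042,  0.089]), 0.68), (array([ 0.548, -0.223,  0.093]), 0.66)]
stone [(array([ 0.774, -0.039,  0.045]), 0.79)]
hammer [(array([0.76 , 0.195, 0.028]), 0.87)]
jar [(array([ 0.75 , -0.216,  0.085]), 0.66)]
hub_grip [(array([0.581, 0.203, 0.02 ]), 0.69)]
0.9
```

View pics/side0.png

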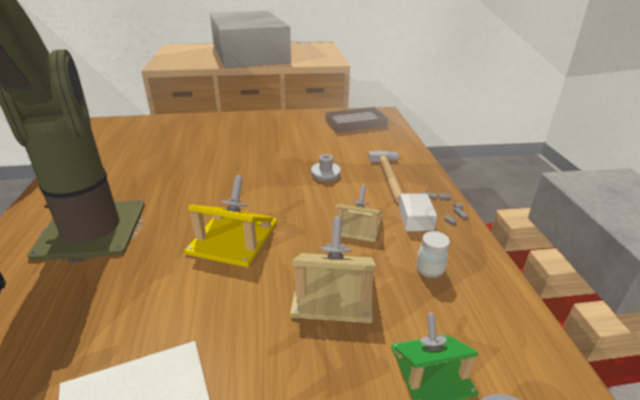

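View pics/top0.png

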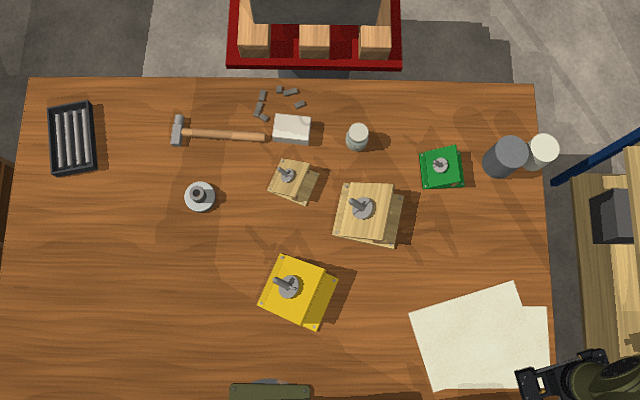

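Candidate racks in the top view are yellow (290,290), green (440,167), small plywood (293,180) and large plywood (368,212). The same two plywood racks appear in the side view at (360,220) and (335,285). The one meant is the larger plywood rack, at top (368,212). I'll confirm it in an enlarged crop.

Run:
```python
import cv2,numpy as np
a=cv2.imread("pics/side0.png");b=cv2.imread("pics/top0.png")
f=lambda im,x,y,w,h:cv2.resize(im[y:y+h,x:x+w],(w*5,h*5),interpolation=cv2.INTER_CUBIC)
A=f(a,285,205,80,119);B=f(b,328,170,80,80)
C=cv2.resize(b[175:215,180:220],(400,195*400//390*1))[:195]
C=f(b,160,177,80,39)
cv2.imwrite("pics/crop1.png",np.hstack([A,np.vstack([B,C])]))
```

```text
(no output)
```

View pics/crop1.png

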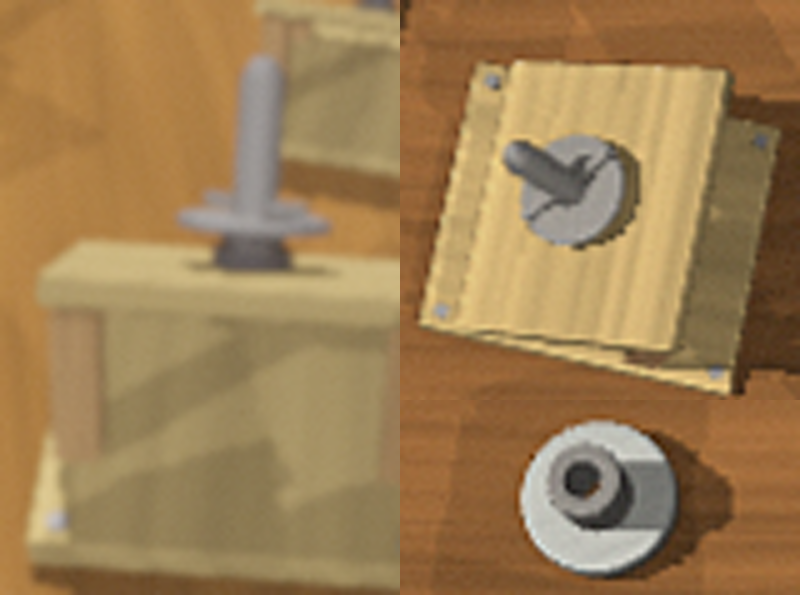

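The side crop shows the large plywood rack with its slotted seat and peg; the peg tip is at side pixel (337,217). In the top crop the tip is at (351,200) and the pin line runs (353,213)–(371,200). The crop confirms this is the larger plywood rack. Next I'll fit the peg and wheel models to both views.

```bash
cat > h.py <<'E'
import numpy as np,cv2
from scipy.spatial.transform import Rotation as R
from scipy.optimize import minimize
from plant import r
CAL={c:r.get_calibration(c) for c in("side","top")}
def proj(c,P):
    k=CAL[c];p=R.from_quat(k["rotation"]).inv().apply(np.atleast_2d(P)-k["eye"])
    s=np.c_[p[:,0],-p[:,1]]/-p[:,2:];s=s*(1+k["k1"]*(s**2).sum(1,keepdims=True))
    K=k["intrinsics"];return s*[K[0,0],K[1,1]]+K[:2,2]
T=np.linspace(0,2*np.pi,40,endpoint=False)
circ=lambda rad,z:np.c_[rad*np.cos(T),rad*np.sin(T),0*T+z]
PEG=[np.r_[circ(30,0),circ(30,-4)]/1e3,np.r_[circ(8.75,0),circ(8.75,54),circ(4,62)]/1e3]
WHEEL=[np.r_[circ(42,0),circ(42,20)]/1e3,np.r_[circ(20,20),circ(20,58)]/1e3]
def pin(phi):
    b=np.array([[x,y,z] for x in(-28,28) for y in(-2.5,2.5) for z in(2,7)])/1e3
    return R.from_euler("z",phi).apply(b)
def render(c,hulls,pos,rot,roi,S=8):
    x0,y0,w,h=roi;m=np.zeros((h*S,w*S),np.uint8)
    for H in hulls:
        q=((proj(c,rot.apply(H)+pos)-[x0,y0]+.5)*S-.5)
        cv2.fillConvexPoly(m,cv2.convexHull(np.round(q).astype(np.int32)),255)
    return cv2.resize(m,(w,h),interpolation=cv2.INTER_AREA)/255.
def soft(im,roi,lo=.18,hi=.38):
    x0,y0,w,h=roi;i=im[y0:y0+h,x0:x0+w].astype(float)
    s=1-i.min(2)/np.maximum(i.max(2),1);return np.clip((hi-s)/(hi-lo),0,1)
def pegrot(yaw,tilt=35): # yaw: world heading of rack +x
    return R.from_euler("z",yaw)*R.from_euler("y",-np.deg2rad(tilt))
E
cat > fit.py <<'E'
from h import *
im={c:cv2.imread(f"pics/{c}0.png") for c in CAL}
roiW={"side":(305,148,42,40),"top":(180,175,42,42)}
roiP={"side":(318,212,36,40),"top":(344,193,36,30)}
def cost(p,cams):
    rot=pegrot(p[3]);e=0
    for c in cams:e+=((render(c,PEG+([pin(p[4])]),p[:3],rot,roiP[c])-M[c])**2).sum()
    return e
def costW(p,cams):
    e=0
    for c in cams:e+=((render(c,WHEEL,p,R.identity(),roiW[c])-W[c])**2).sum()
    return e
M={c:soft(im[c],roiP[c]) for c in CAL};W={c:soft(im[c],roiW[c]) for c in CAL}
def opt(f,x0,d,cams):
    x=np.array(x0)
    for k in range(3):
        s=np.vstack([x]+[x+np.eye(len(x))[i]*d[i]/(2**k) for i in range(len(x))])
        o=minimize(f,x,args=(cams,),method="Nelder-Mead",options=dict(initial_simplex=s,maxiter=400,xatol=1e-5,fatol=1e-3));x=o.x
    return np.round(x,4),round(o.fun,2)
for cams in(("side","top"),):
    w=opt(costW,[.584,.195,0],[.01,.01,.006],cams);print("wheel",w)
    for phi in(.8,-.8):
        p=opt(cost,[.535,-.262,.085,np.deg2rad(-75),phi],[.01,.01,.01,.2,.3],cams);print("peg",p,"tip",p[0][:3]+pegrot(p[0][3]).apply([0,0,.062]))
x=p[0]
tiles=[]
for c in CAL:
    for A,B in((render(c,PEG+[pin(x[4])],x[:3],pegrot(x[3]),roiP[c]),M[c]),(render(c,WHEEL,w[0],R.identity(),roiW[c]),W[c])):
        t=cv2.resize(np.dstack([A*255,B*255,B*255]).astype(np.uint8),(300,300),interpolation=cv2.INTER_NEAREST);tiles.append(t)
cv2.imwrite("pics/fit.png",np.vstack([np.hstack(tiles[:2]),np.hstack(tiles[2:])]))
for c in CAL:
    print(c,[(len(d["pixels"]),round(d["confidence"],2)) for d in r.silhouettes(c,"peg")][:1])
E
python3 fit.py
```

```text
wheel (array([5.878e-01, 2.043e-01, 2.000e-04]), np.float64(40.53))
peg (array([ 0.5495, -0.2296,  0.0815, -1.7986,  0.3072]), np.float64(35.78)) tip [ 0.55753121 -0.19495701  0.13228743]
peg (array([ 0.5494, -0.2297,  0.0809, -1.793 , -0.643 ]), np.float64(21.89)) tip [ 0.55723708 -0.19501258  0.13168743]
side [(400, 0.82)]
top [(400, 0.97)]
```

View pics/fit.png

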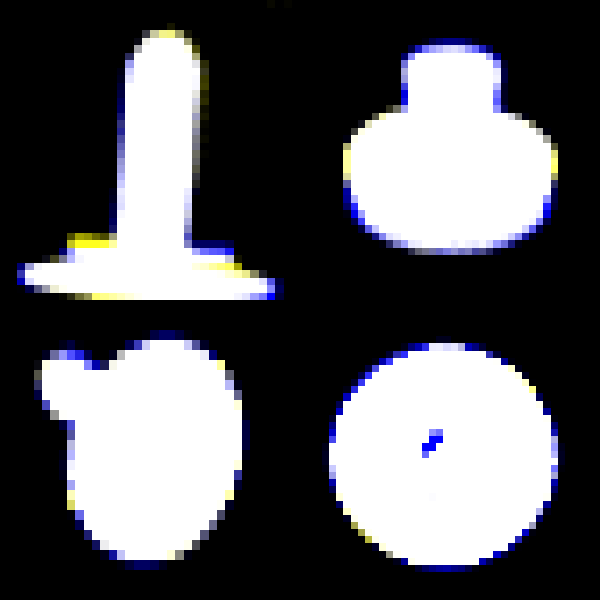

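The fit overlay agrees within about 1 px: peg left, wheel right. Its yaw matches the foot edge at −102.6°. Wheel is at (0.588, 0.204), seat at (0.549, −0.230, 0.081). Now moving over the wheel.

>>> {"op": "play_rows", "data": {
  "translation": [
    [0.041, -0.021, 0],
    [0.041, -0.021, 0],
    [0.041, -0.021, 0],
    [0.041, -0.021, 0],
    [0.041, -0.021, 0],
    [0.041, -0.021, 0],
    [0.041, -0.021, 0],
    [0.041, -0.021, 0],
    [0.041, -0.021, 0],
    [0.041, -0.021, 0],
    [0.021, -0.047, 0],
    [0.021, -0.047, 0],
    [0.021, -0.047, 0],
    [0.021, -0.047, 0],
    [0.021, -0.047, 0],
    [0.021, -0.047, 0],
    [0.021, -0.047, 0],
    [0.021, -0.047, 0],
    [0.021, -0.047, 0],
    [0.021, -0.047, 0]
  ],
  "delta_rot": [
    [0, 0, 0],
    [0, 0, 0],
    [0, 0, 0],
    [0, 0, 0],
    [0, 0, 0],
    [0, 0, 0],
    [0, 0, 0],
    [0, 0, 0],
    [0, 0, 0],
    [0, 0, 0],
    [0, 0, 0],
    [0, 0, 0],
    [0, 0, 0],
    [0, 0, 0],
    [0, 0, 0],
    [0, 0, 0],
    [0, 0, 0],
    [0, 0, 0],
    [0, 0, 0],
    [0, 0, 0]
  ],
  "grip": [1, 1, 1, 1, 1, 1, 1, 1, 1, 1, 1, 1, 1, 1, 1, 1, 1, 1, 1, 1],
  "squeeze": 30
}}

```text
clock: 3.5
tool_pos: [0.5865, 0.2106, 0.3028]
eef_rot: [0.992, 0.127, 0.0, 0.0]
contact_force: [0.3, -0.2, 0.2]
opening: 1.0
finger_force: 0.0
```

```bash
cat > go.py <<'E'
from h import *
import sys
def st():
    s=r.get_state();print("t",round(float(s["clock"]),2),"pos",np.round(s["tool_pos"],4),"q",np.round(s["q"],2),"F",np.round(s["contact_force"],2),"open",round(float(s["opening"]),3),"ff",s["finger_force"]);return s
def rel(s,pos,rot=None):
    Rc=R.from_quat(s["eef_rot"]);print("R cols",np.round(Rc.as_matrix().T,3).tolist())
    print("tool-shift mm",np.round(Rc.inv().apply(np.array(pos)-s["tool_pos"])*1e3,1))
    if rot is not None:print("rotvec deg",np.round(np.rad2deg((Rc.inv()*rot).as_rotvec()),2))
E
python3 - <<'E'
from go import *
s=st();rel(s,[.588,.204,.087])
E
```

```text
t 3.5 pos [0.5865 0.2106 0.3028] q [-0.37  0.68 -0.08  1.57  0.07  0.89 -1.8 ] F [ 0.32 -0.23  0.24] open 1.0 ff 0.0
R cols [[0.968, 0.251, 0.0], [0.251, -0.968, 0.0], [0.0, -0.0, -1.0]]
tool-shift mm [ -0.3   6.7 215.8]
```

>>> {"op": "play_rows", "data": {
  "translation": [
    [0, 0.007, 0.02],
    [0, 0, 0.04],
    [0, 0, 0.04],
    [0, 0, 0.04],
    [0, 0, 0.03],
    [0, 0, 0.02],
    [0, 0, 0.015],
    [0, 0, 0.01],
    [0, 0, 0],
    [0, 0, 0],
    [0, 0, 0],
    [0, 0, 0],
    [0, 0, 0],
    [0, 0, 0],
    [0, 0, 0]
  ],
  "delta_rot": [
    [0, 0, 0],
    [0, 0, 0],
    [0, 0, 0],
    [0, 0, 0],
    [0, 0, 0],
    [0, 0, 0],
    [0, 0, 0],
    [0, 0, 0],
    [0, 0, 0],
    [0, 0, 0],
    [0, 0, 0],
    [0, 0, 0],
    [0, 0, 0],
    [0, 0, 0],
    [0, 0, 0]
  ],
  "grip": [1, 1, 1, 1, 1, 1, 1, 1, 1, -1, -1, -1, -1, -1, -1],
  "squeeze": 30
}}

```text
clock: 5.38
tool_pos: [0.588, 0.2028, 0.0878]
eef_rot: [0.992, 0.127, 0.0, -0.0]
contact_force: [0.3, 2.3, 1.0]
opening: 0.443
finger_force: 30.0
```

Run:
```python
from go import *
s=st();rel(s,[.588,.204,.087])
```

```text
t 5.38 pos [0.588  0.2028 0.0878] q [-0.37  0.98 -0.06  1.7   0.11  0.46 -1.82] F [0.32 2.28 0.95] open 0.443 ff 29.99902666808339
R cols [[0.968, 0.251, 0.0], [0.251, -0.968, -0.001], [0.0, 0.001, -1.0]]
tool-shift mm [ 0.3 -1.2  0.8]
```

```bash
cat >> go.py <<'E'
SEAT=np.array([.5494,-.2297,.0812]);YAW=-1.793;PR=pegrot(YAW);AX=PR.apply([0,0,1])
def target(d,s,off=(0,0)): # TCP target: wheel origin at peg z=d (m), min-rotation alignment
    Rc=R.from_quat(s["eef_rot"]);z=Rc.apply([0,0,1]);a=np.cross(z,-AX);n=np.linalg.norm(a)
    rot=R.from_rotvec(a/n*np.arctan2(n,z@-AX))*Rc if n>1e-9 else Rc
    return SEAT+PR.apply([off[0],off[1],d+.0878]),rot
E
python3 - <<'E'
from go import *
s=st();print(AX);t,ro=target(.09,s);print(t);rel(s,t+[0,0,.1],ro)
E
```

```text
t 5.38 pos [0.588  0.2028 0.0878] q [-0.37  0.98 -0.06  1.7   0.11  0.46 -1.82] F [0.32 2.28 0.95] open 0.443 ff 29.99902666808339
[0.12640457 0.55947459 0.81915204]
[ 0.57187473 -0.13022542  0.22684523]
R cols [[0.968, 0.251, 0.0], [0.251, -0.968, -0.001], [0.0, 0.001, -1.0]]
tool-shift mm [ -99.3  318.1 -239.3]
rotvec deg [-31.15 -16.06   0.  ]
```

>>> {"op": "play_rows", "data": {
  "translation": [
    [0, 0, -0.01],
    [0, 0, -0.03],
    [0, 0, -0.04],
    [0, 0, -0.04],
    [0, 0, -0.04],
    [0, 0, -0.04]
  ],
  "delta_rot": [
    [0, 0, 0],
    [0, 0, 0],
    [0, 0, 0],
    [0, 0, 0],
    [0, 0, 0],
    [0, 0, 0]
  ],
  "grip": [-1, -1, -1, -1, -1, -1]
}}

```text
clock: 6.12
tool_pos: [0.5876, 0.2014, 0.2892]
eef_rot: [0.992, 0.126, -0.0, 0.0]
contact_force: [-0.7, 0.2, -2.3]
opening: 0.444
finger_force: 30.0
```

>>> {"op": "play_rows", "data": {
  "translation": [
    [-0.0125, 0.04, -0.005],
    [-0.0125, 0.04, -0.005],
    [-0.0125, 0.04, -0.005],
    [-0.0125, 0.04, -0.005],
    [-0.0125, 0.04, -0.005],
    [-0.0125, 0.04, -0.005],
    [-0.0125, 0.04, -0.005],
    [-0.0125, 0.037, -0.005],
    [0, 0, 0],
    [0, 0, 0],
    [0, 0, 0],
    [0, 0, 0],
    [0, 0, 0],
    [0, 0, 0]
  ],
  "delta_rot": [
    [0, 0, 0],
    [0, 0, 0],
    [0, 0, 0],
    [0, 0, 0],
    [0, 0, 0],
    [0, 0, 0],
    [0, 0, 0],
    [0, 0, 0],
    [-7.8, -4, 0],
    [-7.8, -4, 0],
    [-7.8, -4, 0],
    [-7.8, -4, 0],
    [0, 0, 0],
    [0, 0, 0]
  ],
  "grip": [-1, -1, -1, -1, -1, -1, -1, -1, -1, -1, -1, -1, -1, -1]
}}

```text
clock: 7.88
tool_pos: [0.5705, -0.1307, 0.3281]
eef_rot: [0.946, 0.12, -0.102, 0.282]
contact_force: [0.0, -1.0, -2.2]
opening: 0.443
finger_force: 30.0
```

Run:
```python
from go import *
s=st();t,ro=target(.075,s);print(t);rel(s,t,ro)
```

```text
t 7.88 pos [ 0.5705 -0.1307  0.3281] q [-0.23  0.69  0.22  1.67  0.53  1.03 -1.69] F [ 0.02 -0.99 -2.21] open 0.443 ff 29.99922929535387
[ 0.56997866 -0.13861754  0.21455795]
R cols [[0.95, 0.169, -0.261], [0.285, -0.812, 0.51], [-0.126, -0.559, -0.819]]
tool-shift mm [ 27.8 -51.7  97.5]
rotvec deg [-0.02 -0.04  0.  ]
```

>>> {"op": "play_rows", "data": {
  "translation": [
    [0.014, -0.026, 0.01],
    [0.014, -0.026, 0.01],
    [0, 0, 0.03],
    [0, 0, 0.02],
    [0, 0, 0.012],
    [0, 0, 0],
    [0, 0, 0],
    [0, 0, 0]
  ],
  "delta_rot": [
    [0, 0, 0],
    [0, 0, 0],
    [0, 0, 0],
    [0, 0, 0],
    [0, 0, 0],
    [0, 0, 0],
    [0, 0, 0],
    [0, 0, 0]
  ],
  "grip": [-1, -1, -1, -1, -1, -1, -1, -1]
}}

```text
clock: 8.88
tool_pos: [0.5729, -0.1284, 0.2273]
eef_rot: [0.946, 0.121, -0.102, 0.283]
contact_force: [0.1, 0.1, -2.6]
opening: 0.444
finger_force: 30.0
```

Run:
```python
from go import *
s=st();t,ro=target(.09,s);rel(s,t,ro)
im={c:r.snapshot(c) for c in CAL}
f=lambda im,x,y,w,h:cv2.resize(im[y:y+h,x:x+w],(w*5,h*5),interpolation=cv2.INTER_CUBIC)
for c in CAL:cv2.imwrite(f"pics/{c}1.png",im[c])
w=s["tool_pos"]-AX*.0878;u=proj("side",w)[0].astype(int);v=proj("top",w)[0].astype(int)
print(u,v)
cv2.imwrite("pics/c2.png",np.hstack([f(im["side"],u[0]-40,u[1]-50,80,119),f(im["top"],v[0]-40,v[1]-60,80,119)]))
```

```text
t 8.88 pos [ 0.5729 -0.1284  0.2273] q [-0.24  0.84  0.23  1.74  0.57  0.84 -1.82] F [ 0.15  0.14 -2.64] open 0.444 ff 29.99941406043945
R cols [[0.95, 0.171, -0.26], [0.286, -0.811, 0.511], [-0.124, -0.56, -0.819]]
tool-shift mm [-1.2  1.   1.5]
rotvec deg [ 0.08 -0.14  0.  ]
[338 200] [343 195]
```

View pics/c2.png

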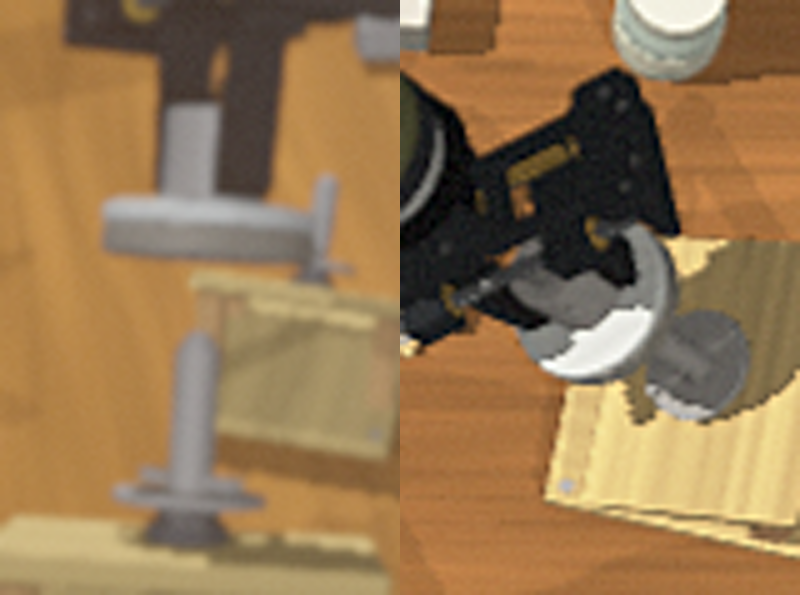

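```bash
cat > fit2.py <<'E'
from go import *
s=r.get_state();im={c:cv2.imread(f"pics/{c}1.png") for c in CAL}
Rc=R.from_quat(s["eef_rot"]);WR=Rc*R.from_euler("x",np.pi)
base=s["tool_pos"]+Rc.apply([0,0,.0878])
rois=[("side",(314,190,42,14)),("top",(325,201,25,13)),("top",(352,183,10,13))]
Ms=[soft(im[c],q) for c,q in rois]
def cost(p,use):
    return sum(((render(rois[i][0],WHEEL,base+PR.apply(p),WR,rois[i][1])-Ms[i])**2).sum() for i in use)
for use in((0,1,2),):
    for x0 in((0,0,0),(.002,-.002,.002),(-.002,.002,-.001)):
        x0=np.array(x0);o=minimize(cost,x0,args=(use,),method="Nelder-Mead",options=dict(initial_simplex=np.vstack([x0,x0+np.eye(3)*.003]),xatol=1e-5,fatol=1e-3))
        print(use,np.round(o.x*1e3,2),round(o.fun,2),"at zero",round(cost(np.zeros(3),use),2))
p=o.x
print("wheel seen, peg frame mm",np.round(PR.inv().apply(base+PR.apply(p)-SEAT)*1e3,2),"by arm",np.round(PR.inv().apply(base-SEAT)*1e3,2))
E
python3 fit2.py
# refit peg separately w/ tilt free in both pictures
cat > fit3.py <<'E'
from go import *
a={c:cv2.imread(f"pics/{c}0.png") for c in CAL}
roi={"side":(318,212,36,40),"top":(344,193,36,30)}
M={c:soft(a[c],roi[c]) for c in CAL}
def cost(p):return sum(((render(c,PEG+[pin(p[4])],p[:3],pegrot(p[3],p[5]*50),roi[c])-M[c])**2).sum() for c in CAL)
for phi in(-.9,-1.3,-.3):
    x=np.array([*SEAT,YAW,phi,.7])
    for k in range(2):
        o=minimize(cost,x,method="Nelder-Mead",options=dict(initial_simplex=np.vstack([x,x+np.diag([.004,.004,.004,.08,.2,.06])]),maxiter=600));x=o.x
    print(np.round(x[:5],4),x[5]*50,round(o.fun,2),"tip",np.round(x[:3]+pegrot(x[3],x[5]*50).apply([0,0,.062]),4))
print("current tip",SEAT+AX*.062)
E
python3 fit3.py
```

```text
(0, 1, 2) [-0.44  1.18  0.93] 11.43 at zero 28.05
(0, 1, 2) [-0.53  1.19  0.8 ] 10.82 at zero 28.05
(0, 1, 2) [-0.49  1.2   0.85] 11.4 at zero 28.05
wheel seen, peg frame mm [-1.9   1.84 92.16] by arm [-1.42  0.64 91.32]
[ 0.5495 -0.2297  0.0809 -1.8039 -0.6005] 35.08228320500503 22.44 tip [ 0.5577 -0.195   0.1316]
[ 0.5494 -0.2299  0.081  -1.8014 -0.6507] 35.277564685403895 21.09 tip [ 0.5575 -0.195   0.1316]
[ 0.5495 -0.2296  0.0809 -1.793  -0.6538] 35.27287689734477 21.94 tip [ 0.5574 -0.1947  0.1315]
current tip [ 0.55723708 -0.19501258  0.13198743]
```

Run:
```python
from go import *
s=st();Rc=R.from_quat(s["eef_rot"]);print(np.round(Rc.inv().apply(PR.apply([1.9,-1.84,0])),2))
t,ro=target(.09,s);rel(s,t,ro)
```

```text
t 8.97 pos [ 0.5727 -0.1284  0.2271] q [-0.24  0.84  0.23  1.74  0.57  0.84 -1.82] F [-0.44  0.68 -2.97] open 0.447 ff 29.999600738519803
[-2.51  0.85 -0.  ]
R cols [[0.95, 0.171, -0.261], [0.286, -0.81, 0.511], [-0.124, -0.56, -0.819]]
tool-shift mm [-1.   1.1  1.3]
rotvec deg [ 0.09 -0.11  0.  ]
```

>>> {"op": "play_rows", "data": {
  "translation": [
    [-0.0025, 0.0009, 0],
    [0, 0, 0.012],
    [0, 0, 0.01],
    [0, 0, 0.004],
    [0, 0, 0.003],
    [0, 0, 0.003],
    [0, 0, 0],
    [0, 0, 0]
  ],
  "delta_rot": [
    [0.1, -0.1, 0],
    [0, 0, 0],
    [0, 0, 0],
    [0, 0, 0],
    [0, 0, 0],
    [0, 0, 0],
    [0, 0, 0],
    [0, 0, 0]
  ],
  "grip": [-1, -1, -1, -1, -1, -1, -1, -1]
}}

```text
clock: 9.98
tool_pos: [0.5663, -0.1478, 0.2017]
eef_rot: [0.946, 0.12, -0.103, 0.283]
contact_force: [1.4, 0.1, -2.3]
opening: 0.448
finger_force: 30.0
```

```bash
cat >> go.py <<'E'
def rep():
    s=st();Rc=R.from_quat(s["eef_rot"]);b=s["tool_pos"]+Rc.apply([0,0,.0878])
    print("arm wheel pegframe mm",np.round(PR.inv().apply(b-SEAT)*1e3,2),"Fpeg",np.round(PR.inv().apply(s["contact_force"]),2),"Ftool",np.round(Rc.inv().apply(s["contact_force"]),2),"tilt err",np.round(np.rad2deg(np.cross(-Rc.apply([0,0,1]),AX)),2))
    return s
E
python3 -c "
from go import *
rep()"
```

```text
t 9.97 pos [ 0.5663 -0.1478  0.2017] q [-0.21  0.88  0.25  1.77  0.59  0.77 -1.84] F [ 1.43  0.11 -2.31] open 0.448 ff 29.999315821914934
arm wheel pegframe mm [ 0.66 -1.67 58.84] Fpeg [-1.67  1.37 -1.66] Ftool [ 1.99 -0.86  1.65] tilt err [ 0.01 -0.04  0.02]
```

>>> {"op": "play_rows", "data": {
  "translation": [
    [0, 0, 0.002],
    [0, 0, 0.002],
    [0, 0, 0.002],
    [0, 0, 0.002],
    [0, 0, 0]
  ],
  "delta_rot": [
    [0, 0, 0],
    [0, 0, 0],
    [0, 0, 0],
    [0, 0, 0],
    [0, 0, 0]
  ],
  "grip": [-1, -1, -1, -1, -1]
}}

```text
clock: 10.6
tool_pos: [0.5652, -0.1524, 0.1948]
eef_rot: [0.946, 0.12, -0.103, 0.283]
contact_force: [-0.2, 0.6, -3.4]
opening: 0.444
finger_force: 30.0
```

```bash
python3 -c "
from go import *
rep()"
```

```text
t 10.6 pos [ 0.5652 -0.1524  0.1948] q [-0.21  0.89  0.25  1.78  0.6   0.75 -1.84] F [-0.25  0.63 -3.44] open 0.444 ff 29.999349753779825
arm wheel pegframe mm [ 0.63 -1.76 50.51] Fpeg [-2.43 -0.38 -2.49] Ftool [ 0.78 -2.34  2.49] tilt err [ 0.   -0.05  0.03]
```

>>> {"op": "play_rows", "data": {
  "translation": [
    [0, 0, 0.003],
    [0, 0, 0.003],
    [0, 0, 0.003],
    [0, 0, 0.003],
    [0, 0, 0.003],
    [0, 0, 0]
  ],
  "delta_rot": [
    [0, 0, 0],
    [0, 0, 0],
    [0, 0, 0],
    [0, 0, 0],
    [0, 0, 0],
    [0, 0, 0]
  ],
  "grip": [-1, -1, -1, -1, -1, -1]
}}

```text
clock: 11.35
tool_pos: [0.5634, -0.1607, 0.1824]
eef_rot: [0.946, 0.121, -0.103, 0.282]
contact_force: [0.9, 1.4, -5.0]
opening: 0.446
finger_force: 30.0
```

```bash
python3 -c "
from go import *
rep()"
```

```text
t 11.35 pos [ 0.5634 -0.1607  0.1824] q [-0.2   0.91  0.26  1.79  0.61  0.72 -1.85] F [ 0.87  1.38 -5.03] open 0.446 ff 29.999823618563823
arm wheel pegframe mm [ 0.32 -1.63 35.45] Fpeg [-4.15  0.54 -3.24] Ftool [ 2.38 -3.44  3.24] tilt err [-0.02 -0.03  0.02]
```

>>> {"op": "play_rows", "data": {
  "translation": [
    [0.0002, -0.0004, 0],
    [0, 0, 0.003],
    [0, 0, 0.003],
    [0, 0, 0.003],
    [0, 0, 0.003],
    [0, 0, 0]
  ],
  "delta_rot": [
    [0, 0, 0],
    [0, 0, 0],
    [0, 0, 0],
    [0, 0, 0],
    [0, 0, 0],
    [0, 0, 0]
  ],
  "grip": [-1, -1, -1, -1, -1, -1]
}}

```text
clock: 12.1
tool_pos: [0.5619, -0.1673, 0.1724]
eef_rot: [0.946, 0.12, -0.103, 0.283]
contact_force: [2.6, -0.0, -5.5]
opening: 0.443
finger_force: 30.0
```

```bash
python3 -c "
from go import *
rep()"
```

```text
t 12.1 pos [ 0.5619 -0.1673  0.1724] q [-0.19  0.92  0.26  1.79  0.62  0.7  -1.86] F [ 2.62 -0.02 -5.55] open 0.443 ff 29.99953283899231
arm wheel pegframe mm [ 0.22 -1.65 23.35] Fpeg [-3.64  2.56 -4.22] Ftool [ 3.95 -2.06  4.22] tilt err [ 0.   -0.04  0.03]
```

>>> {"op": "play_rows", "data": {
  "translation": [
    [0.0006, -0.0002, 0],
    [0, 0, 0.003],
    [0, 0, 0.003],
    [0, 0, 0.002],
    [0, 0, 0.002],
    [0, 0, 0]
  ],
  "delta_rot": [
    [0, 0, 0],
    [0, 0, 0],
    [0, 0, 0],
    [0, 0, 0],
    [0, 0, 0],
    [0, 0, 0]
  ],
  "grip": [-1, -1, -1, -1, -1, -1]
}}

```text
clock: 12.85
tool_pos: [0.5608, -0.1728, 0.1641]
eef_rot: [0.946, 0.12, -0.104, 0.283]
contact_force: [0.6, -0.1, -4.0]
opening: 0.44
finger_force: 30.0
```

```bash
python3 -c "
from go import *
rep()"
```

```text
t 12.85 pos [ 0.5608 -0.1728  0.1641] q [-0.18  0.94  0.27  1.8   0.63  0.68 -1.87] F [ 0.62 -0.12 -3.98] open 0.44 ff 29.999512629874516
arm wheel pegframe mm [ 0.14 -1.59 13.37] Fpeg [-2.3   0.63 -3.25] Ftool [ 1.62 -1.76  3.25] tilt err [ 0.03 -0.08  0.05]
```

>>> {"op": "play_rows", "data": {
  "translation": [
    [0, 0, 0.0015],
    [0, 0, 0.0015],
    [0, 0, 0.0015],
    [0, 0, 0.001],
    [0, 0, 0]
  ],
  "delta_rot": [
    [0, 0, 0],
    [0, 0, 0],
    [0, 0, 0],
    [0, 0, 0],
    [0, 0, 0]
  ],
  "grip": [-1, -1, -1, -1, -1]
}}

```text
clock: 13.48
tool_pos: [0.5601, -0.1757, 0.1597]
eef_rot: [0.946, 0.12, -0.104, 0.283]
contact_force: [0.1, -0.1, -2.9]
opening: 0.443
finger_force: 30.0
```

```bash
python3 -c "
from go import *
rep()"
```

```text
t 13.47 pos [ 0.5601 -0.1757  0.1597] q [-0.18  0.95  0.27  1.8   0.63  0.67 -1.87] F [ 0.11 -0.05 -2.87] open 0.443 ff 29.99960703018587
arm wheel pegframe mm [-0.01 -1.56  8.11] Fpeg [-1.62  0.12 -2.36] Ftool [ 0.85 -1.39  2.36] tilt err [ 0.02 -0.07  0.05]
```

>>> {"op": "play_rows", "data": {
  "translation": [
    [0, 0, 0.001],
    [0, 0, 0.001],
    [0, 0, 0],
    [0, 0, 0]
  ],
  "delta_rot": [
    [0, 0, 0],
    [0, 0, 0],
    [0, 0, 0],
    [0, 0, 0]
  ],
  "grip": [-1, -1, -1, -1]
}}

```text
clock: 13.98
tool_pos: [0.5601, -0.1765, 0.1583]
eef_rot: [0.946, 0.12, -0.103, 0.283]
contact_force: [-1.3, 3.9, 4.0]
opening: 0.449
finger_force: 30.0
```

```bash
python3 -c "
from go import *
rep()"
```

```text
t 13.97 pos [ 0.5601 -0.1765  0.1583] q [-0.18  0.95  0.27  1.8   0.64  0.66 -1.88] F [-1.26  3.88  3.96] open 0.449 ff 30.006557398592122
arm wheel pegframe mm [-0.16 -1.35  6.51] Fpeg [-0.6  -2.08  5.25] Ftool [-1.58 -1.49 -5.25] tilt err [ 0.01 -0.04  0.03]
```

>>> {"op": "play_rows", "data": {
  "translation": [
    [0, 0, 0],
    [0, 0, 0],
    [0, 0, 0],
    [0, 0, 0],
    [0, 0, 0]
  ],
  "delta_rot": [
    [0, 0, 2],
    [0, 0, 2],
    [0, 0, 2],
    [0, 0, 2],
    [0, 0, 0]
  ],
  "grip": [-1, -1, -1, -1, -1],
  "squeeze": 22
}}

```text
clock: 14.6
tool_pos: [0.5606, -0.1763, 0.1581]
eef_rot: [0.952, 0.054, -0.083, 0.289]
contact_force: [1.6, 5.3, 4.2]
opening: 0.445
finger_force: 22.0
```

```bash
cat >> go.py <<'E'
_rep=rep
def rep():
    s=_rep();Rc=R.from_quat(s["eef_rot"]);print("Mtool",np.round(Rc.inv().apply(s["moment"]),3),"yaw",round(np.rad2deg(np.arctan2(*(PR.inv()*Rc).as_matrix()[[1,0],0])),2));return s
E
python3 -c "
from go import *
rep()"
```

```text
t 14.6 pos [ 0.5606 -0.1763  0.1581] q [-0.2   0.96  0.31  1.8   0.6   0.64 -1.98] F [1.62 5.28 4.22] open 0.445 ff 22.00027415776276
arm wheel pegframe mm [-0.57 -0.82  6.43] Fpeg [-2.09  0.42  6.62] Ftool [ 1.09 -1.84 -6.62] tilt err [-0.01  0.01 -0.01]
Mtool [ 0.879  0.236 -0.021] yaw 109.2
```

>>> {"op": "play_rows", "data": {
  "translation": [
    [0, 0, 0],
    [0, 0, 0],
    [0, 0, 0],
    [0, 0, 0],
    [0, 0, 0],
    [0, 0, 0]
  ],
  "delta_rot": [
    [0, 0, -4],
    [0, 0, -4],
    [0, 0, -2],
    [0, 0, -2],
    [0, 0, -2],
    [0, 0, -2]
  ],
  "grip": [-1, -1, -1, -1, -1, -1]
}}

```text
clock: 15.35
tool_pos: [0.5601, -0.177, 0.1575]
eef_rot: [0.935, 0.187, -0.123, 0.274]
contact_force: [3.3, 0.1, -2.6]
opening: 0.445
finger_force: 22.0
```

```bash
python3 -c "
from go import *
rep()"
```

```text
t 15.35 pos [ 0.5601 -0.177   0.1575] q [-0.16  0.94  0.23  1.8   0.68  0.68 -1.77] F [ 3.31  0.14 -2.56] open 0.445 ff 21.9998491887236
arm wheel pegframe mm [-0.29 -1.27  5.5 ] Fpeg [-2.18  3.2  -1.6 ] Ftool [3.87 0.07 1.59] tilt err [-0.02 -0.04  0.03]
Mtool [0.525 1.06  0.044] yaw 125.36
```

>>> {"op": "play_rows", "data": {
  "translation": [
    [0, 0, 0.0008],
    [0, 0, 0.0007],
    [0, 0, 0],
    [0, 0, 0]
  ],
  "delta_rot": [
    [0, 0, 0],
    [0, 0, 0],
    [0, 0, 0],
    [0, 0, 0]
  ],
  "grip": [-1, -1, -1, -1]
}}

```text
clock: 15.85
tool_pos: [0.5598, -0.1774, 0.1565]
eef_rot: [0.935, 0.186, -0.123, 0.274]
contact_force: [1.7, 1.5, -4.8]
opening: 0.449
finger_force: 22.0
```

```bash
python3 -c "
from go import *
rep()"
```

```text
t 15.85 pos [ 0.5598 -0.1774  0.1565] q [-0.16  0.95  0.24  1.8   0.68  0.68 -1.77] F [ 1.73  1.45 -4.8 ] open 0.449 ff 22.000057877157815
arm wheel pegframe mm [-0.48 -1.49  4.52] Fpeg [-4.23  1.36 -2.9 ] Ftool [ 3.56 -2.66  2.9 ] tilt err [-0.01 -0.05  0.04]
Mtool [0.833 1.168 0.064] yaw 125.26
```

>>> {"op": "play_rows", "data": {
  "translation": [
    [0.0003, -0.0002, 0.001],
    [0, 0, 0.001],
    [0, 0, 0.0005],
    [0, 0, 0],
    [0, 0, 0]
  ],
  "delta_rot": [
    [0, 0, 0],
    [0, 0, 0],
    [0, 0, 0],
    [0, 0, 0],
    [0, 0, 0]
  ],
  "grip": [-1, -1, -1, -1, -1]
}}

```text
clock: 16.48
tool_pos: [0.5597, -0.1787, 0.1546]
eef_rot: [0.935, 0.186, -0.123, 0.275]
contact_force: [1.2, 1.7, -3.2]
opening: 0.449
finger_force: 22.0
```

```bash
python3 -c "
from go import *
rep()"
```

```text
t 16.48 pos [ 0.5597 -0.1787  0.1546] q [-0.16  0.95  0.24  1.8   0.68  0.67 -1.77] F [ 1.18  1.73 -3.16] open 0.449 ff 22.00136579675018
arm wheel pegframe mm [-0.54 -1.31  2.17] Fpeg [-3.41  0.77 -1.47] Ftool [ 2.6  -2.34  1.47] tilt err [ 0.   -0.05  0.04]
Mtool [0.909 1.01  0.052] yaw 125.25
```

>>> {"op": "play_rows", "data": {
  "translation": [
    [0, 0, 0.001],
    [0, 0, 0.0005],
    [0, 0, 0],
    [0, 0, 0]
  ],
  "delta_rot": [
    [0, 0, 0],
    [0, 0, 0],
    [0, 0, 0],
    [0, 0, 0]
  ],
  "grip": [-1, -1, -1, -1]
}}

```text
clock: 16.98
tool_pos: [0.5597, -0.1793, 0.1535]
eef_rot: [0.935, 0.186, -0.123, 0.275]
contact_force: [2.0, 3.2, -1.0]
opening: 0.446
finger_force: 22.0
```

```bash
python3 -c "
from go import *
rep()"
```

```text
t 16.98 pos [ 0.5597 -0.1793  0.1535] q [-0.16  0.95  0.24  1.8   0.68  0.67 -1.77] F [ 2.05  3.19 -1.01] open 0.446 ff 21.999931605969323
arm wheel pegframe mm [-0.65 -1.1   0.88] Fpeg [-3.5   1.29  1.22] Ftool [ 3.08 -2.11 -1.22] tilt err [-0.   -0.03  0.02]
Mtool [0.843 0.958 0.062] yaw 125.25
```

>>> {"op": "play_rows", "data": {
  "translation": [
    [0, 0, 0.0004],
    [0, 0, 0],
    [0, 0, 0],
    [0, 0, 0],
    [0, 0, 0],
    [0, 0, 0]
  ],
  "delta_rot": [
    [0, 0, 0],
    [0, 0, 0],
    [0, 0, 0],
    [0, 0, 0],
    [0, 0, 0],
    [0, 0, 0]
  ],
  "grip": [-1, -1, 0.4, 0.4, 0.4, 0.4]
}}

```text
clock: 17.73
tool_pos: [0.5591, -0.1802, 0.1531]
eef_rot: [0.935, 0.186, -0.123, 0.275]
contact_force: [0.5, 0.8, -0.1]
opening: 0.7
finger_force: 0.0
```

```bash
python3 -c "
from go import *
rep()"
```

```text
t 17.73 pos [ 0.5591 -0.1802  0.1531] q [-0.16  0.95  0.24  1.8   0.68  0.67 -1.77] F [ 0.54  0.79 -0.07] open 0.7 ff 0.0
arm wheel pegframe mm [ 0.07 -1.61  0.01] Fpeg [-0.77  0.35  0.45] Ftool [ 0.73 -0.43 -0.45] tilt err [ 0.05 -0.1   0.06]
Mtool [ 0.433  0.315 -0.002] yaw 125.24
```

Released, with no contact force left. Retreating along the axis.

>>> {"op": "play_rows", "data": {
  "translation": [
    [0, 0, -0.005],
    [0, 0, -0.01],
    [0, 0, -0.02],
    [0, 0, -0.03],
    [0, 0, -0.04],
    [0, 0, -0.04],
    [0, 0, -0.04],
    [0, 0, -0.03],
    [0, 0, 0],
    [0, 0, 0]
  ],
  "delta_rot": [
    [0, 0, 0],
    [0, 0, 0],
    [0, 0, 0],
    [0, 0, 0],
    [0, 0, 0],
    [0, 0, 0],
    [0, 0, 0],
    [0, 0, 0],
    [0, 0, 0],
    [0, 0, 0]
  ],
  "grip": [0.4, 0.4, 0.4, 0.4, 0.4, 0.4, 0.4, 0.4, 0.4, 0.4]
}}

```text
clock: 18.98
tool_pos: [0.5861, -0.0601, 0.3286]
eef_rot: [0.935, 0.186, -0.124, 0.275]
contact_force: [-0.4, -0.7, 0.2]
opening: 0.7
finger_force: 0.0
```

Run:
```python
from go import *
st();im={c:r.snapshot(c) for c in CAL}
roi={"side":(312,200,52,56),"top":(333,183,52,46)}
f=lambda i,x,y,w,h:cv2.resize(i[y:y+h,x:x+w],(400,500),interpolation=cv2.INTER_CUBIC)
cv2.imwrite("pics/end.png",np.hstack([f(im["side"],295,195,80,100),f(im["top"],320,160,80,100)]))
def hulls(d):return [H+[0,0,d] for H in WHEEL]+[PEG[1]]
# z offset along peg by outline; side rows above cup's lower edge
for c in CAL:
    M=soft(im[c],roi[c])
    print(c,[(d,round(min(((render(c,hulls(d/1e3),SEAT+PR.apply([dx,dy,0]),PR,roi[c])-M)**2).sum() for dx in(-.001,0,.001) for dy in(-.001,0,.001)),1)) for d in(-2,0,2,4,6,8)])
```

```text
t 18.98 pos [ 0.5861 -0.0601  0.3286] q [-0.3   0.72  0.16  1.6   0.51  1.14 -1.63] F [-0.38 -0.71  0.19] open 0.7 ff 0.0
side [(-2, np.float64(157.3)), (0, np.float64(144.5)), (2, np.float64(182.8)), (4, np.float64(248.2)), (6, np.float64(321.0)), (8, np.float64(398.3))]
top [(-2, np.float64(41.5)), (0, np.float64(31.3)), (2, np.float64(31.7)), (4, np.float64(35.7)), (6, np.float64(42.7)), (8, np.float64(58.8))]
```

View pics/end.png

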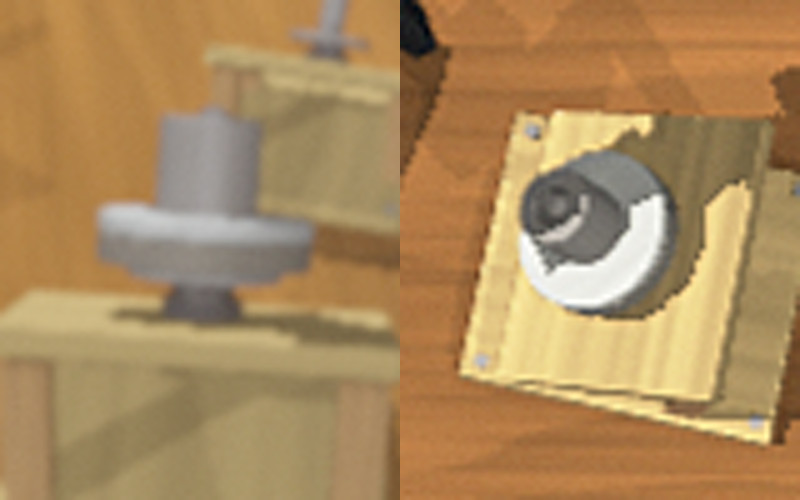

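The pictures show the wheel seated on the peg: hub end at side crop (210,110) with only about 4 mm of peg tip showing, top crop (595,230). The outline fits best at 0 mm from the seat. Handing in.

```bash
python3 -c "
from plant import r
print(r.finish_job())"
```

```text
the job is handed in; nothing more can be done
None
```

The cup wheel is on the large plywood rack's peg, hub out, slot over the pin and seated at about 0 mm by the final pictures; it was released and handed in at about 19 s, with wrist-sensor readings never above about 9 N on the rack and the stone, hammer and jar not touched, though the hand-in returned no verdict.

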